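# Screw the glue press down on the laminated block

## Robot

A 6-joint arm with a two-finger parallel gripper is mounted at the origin on the work surface. World frame = base frame: x ahead of the robot, y to its left, z up, the work surface at z = 0. Lengths are in mm, angles in rad, forces in N, time in s.
With the tool pointing down it reaches from about 250 to 725 mm from the base axis. Payload 4 kg.
Tool frame: the origin (TCP) lies between the finger pads; the fingertips stand 17 mm ahead of it and the grasp point (between the pads) lies 2 mm behind it; z points along the fingers, y is the line along which they close (so a half turn about z gives the same grasp; the last joint's range is limited). The gripper opens to 85 mm and grips with 20 to 120 N. Pads are 22 mm wide; open, the fingers measure 114 mm over their backs; the gripper's body (76 mm by 85 mm) begins 54 mm behind the grasp point. The pads swing forward as they close: fully open they stand 13 mm farther back than shut.
Start: joints at [1.145, 0.241, 0.005, 1.335, 0, 1.571], TCP at [206.523, 455.355, 248.306] pointing down, gripper open.
Joint ranges: [-2.72, 2.72], [-1.05, 1.87], [-1.09, 1.28], [-1.99, 2.15], [-1.42, 1.44], [-3.14, 3.14]. Speed limits (rad/s): [2.79, 2.79, 3.14, 3.14, 3.14, 3.14].

## Interface

Orientations are given as a rotation vector (axis times angle).
In Python, from workcell import bot, snapshot gives the robot as it stands.
- The arm moves only by the tool drive_tool, never from a script. Its arguments are lists of equal length, an entry for each row: "dp": the shift along the tool's x, y, z in units of 0.04 m (1.0 is 0.04 m), a list of three; "rotation": the turn, a rotation vector about the tool's x, y, z in units of 0.08 rad (1.0 is 0.08 rad), a list of three. A call has 1 to 5 rows; each row shifts and turns the commanded pose from where the row before left it, along the tool's axes as they then stand; what a row does not reach is not made up. A row lasts 1/10 s, in which the tool goes at most 50 mm and 8.59 degrees, less where a joint would pass 70% of its speed; a pose out of reach is approached as far as the arm can. A call with a number of a shift or a turn outside -1 to 1 is refused whole. A call with a gripper value outside its range is refused whole. "jaw" is the opening, from -1 (shut) to 1 (fully open), so that 0 is half open, set as the call begins (left out, the last holds). The fingers move at their own pace and stop on an object; the grip force is fixed at half the most. Time passes only in rows, so rows that do not move let the fingers close. It gives the time, the measured TCP pose, the force, the opening and the grip force at its end, in the units of the state.
- bot.observe(): the state, without advancing time (a new reading comes with each control period).
- snapshot(name): name is "scene" or "top"; returns a dict with "image" (480x640x3 uint8, red, green, blue), "fov_y" (degrees; the focal length in pixels is half the picture's height over the tangent of half this angle, whatever the lens; pixels are square), "cx", "cy" (the principal point, pixels), "dist" ([k1, k2, p1, p2, k3] as OpenCV has them; the pictures are not rectified), "eye" and "rotation" of the camera in the world. Camera axes: x right, y down, z forward; pixel columns grow to the right and rows downward; lengths in mm; the calibration is good to about 2 mm. A picture is of the moment at which its call begins. There is no depth.
- bot.job_done(): hands the job in; it is judged then, once.
The state is a dict: "time": time; "joint_positions": joint angles; "joint_velocities": joint speeds; "effort": joint torques, N m; "position": TCP position; "ee_rot": TCP orientation; "ft_force": force on the tool from outside, world axes, zero at the start; "moment": the same for the moment, N m; "grip_width": opening from 0.0 (shut) to 1.0 (fully open); "gripper_force": force on a finger pad.
Only numpy, scipy, OpenCV 4.12 (cv2) and the standard library are available. Lean on these libraries where they do the work, as an engineer would, in place of code of your own. Each camera call takes 0.05 s, during which the arm holds its last target. There are 200 camera calls.

## Task

On the joiner's bench stand two small screw presses, and a glued-up two-layer wooden block lies under one of them. Screw that press's knurled knob clockwise, seen from above, letting go and regripping as often as needed, as far as it goes, so that its pad clamps the block firmly. Leave the block lying under the pad and do not turn the knob of the empty press.

Things in the scene. Friction and masses are not known exactly. Their poses are not given: they have to be found in the camera images.
- screw (a joint): turn (rad) of the press screw over the block: 0 fully raised, growing clockwise seen from above; the screw sinks 8 mm a turn (1.27 mm per rad). Starts between 0.5 and 2.5; the pad meets the block at about 7.1, squeezes it from there on, hard stop at 7.6. Light friction (0.2 N m); it stays where it is left.
- knob (a point): on the vertical axis of that screw's knob, at the knob's mid-height (135 mm above the bench at 0, 125.5 at the stop). Upright steel cylinder 44 mm across, 30 mm tall, knurled, grippable at any yaw. z up, x along the dark line on its top. Below it is the dark steel crossbeam, 124 x 30 mm, top 100 mm above the bench, 10 mm below the knob's underside at the stop.
- block: loose block of a light and a dark layer of wood, 110 x 46 x 36 mm, lying flat on the press's wooden base (150 x 130 x 18 mm, fixed to the bench at any yaw), under the pad (steel disc, 32 mm across) and crossed by the beam, which stands on a post either side. Origin at the centre of its underside, x along its length, z up.
- spare_mark (a point): outer end of the dark line on top of the knob of the other, like but empty press: it lies on the knob's top face, 20 mm from that knob's axis, in the direction of the point's own x. That knob must not be turned.
Things that resemble listed ones, but are neither listed nor needed, are in the scene too. Of the things like the block, leave any that is green; of the rest the larger one is meant.

How it is judged (in metres and radians):
At the end, for the whole second after the job is handed in: the screw over the block has been turned to at least 7.25 rad (just beyond first touch, 7.1; the stop is 7.6), and the block lies flat and still under the pad, its centre within 20 mm of the screw's axis (value of joint screw above 7.25 rad and horizontal distance between block and knob below 0.02 m and angle between block's own z axis and vertical below 0.1 rad and linear speed of block below 0.02 m/s).
It fails at once if the knob of the empty press is turned (its mark moves more than 8 mm) (distance of spare_mark from where it was at the start of the episode above 0.008 m).
It also fails if it takes over 56 s, if anything falls off the work surface, if the arm or the gripper's body presses on something with over 40 N, if the wrist force passes 120 N, or if a joint passes its speed limit or range.

## Working session

There is one attempt and no reset: what is moved stays moved. The work goes in short steps, Python scripts to look and compute and a tool call to move; the robot and the scene stay as the last step left them, time stands still between calls to the robot, and variables do not carry over. Pictures are saved under pics/ and viewed, at most 10 in all, crops included, and the job is handed in when it is done.

Besides the shell and the picture viewer there is one more tool, called after "Request:" as a command line: name --argument value ..., lists and objects as JSON in quotes. drive_tool: Moves the arm, as the interface text tells. Its arguments: {"type":"object","properties":{"dp":{"type":"array"},"rotation":{"type":"array"},"jaw":{"type":"number"}},"required":["dp","rotation"]}

```bash
mkdir -p pics
cat > h.py <<'E'
import numpy as np, cv2, json
from workcell import bot, snapshot
def snap(n,f):
    s=snapshot(n); cv2.imwrite(f,cv2.cvtColor(s["image"],cv2.COLOR_RGB2BGR)); return s
def K(s):
    f=240/np.tan(np.radians(s["fov_y"])/2); return np.array([[f,0,s["cx"]],[0,f,s["cy"]],[0,0,1.]])
def Rm(s):
    R=np.array(s["rotation"],float); return R if R.shape==(3,3) else cv2.Rodrigues(R)[0]
def ray(s,uv):
    p=cv2.undistortPoints(np.array([[uv]],float),K(s),np.array(s["dist"],float))[0,0]
    return np.array(s["eye"],float),Rm(s)@np.array([p[0],p[1],1])
def onz(s,uv,z):
    e,d=ray(s,uv); return e+d*(z-e[2])/d[2]
def proj(s,P):
    R=Rm(s); rv=cv2.Rodrigues(R.T)[0]; return cv2.projectPoints(np.array([P],float),rv,-R.T@np.array(s["eye"],float),K(s),np.array(s["dist"],float))[0][0,0]
E
python3 - <<'E'
from h import *
for n in("top","scene"):
    s=snap(n,f"pics/{n}0.png"); print(n,s["eye"],s["rotation"],s["fov_y"],s["dist"])
o=bot.observe(); print({k:o[k] for k in("time","position","ee_rot","grip_width")})
E
```

```text
top [397.52108179  -5.45330356 930.64886349] [-2.13354311  2.1514448  -0.13618129] 47.40124336125946 [-0.0616659  0.         0.         0.         0.       ]
scene [953.4017171  359.2027413  612.17570968] [-1.14602697 -2.29848788  1.07505297] 52.77585230596139 [0.04095613 0.         0.         0.         0.        ]
{'time': 0.1, 'position': array([206.30857744, 454.8508559 , 247.5149674 ]), 'ee_rot': array([-6.63730812e-01, -3.07030670e+00,  2.90502995e-03]), 'grip_width': 1.0045237119489991}
```

View pics/top0.png

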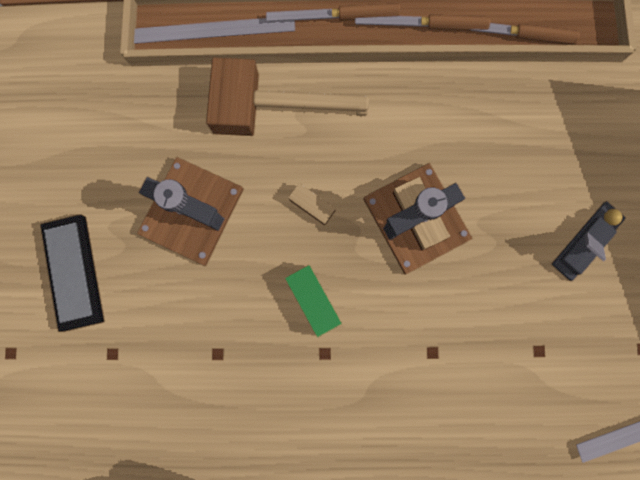

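View pics/scene0.png

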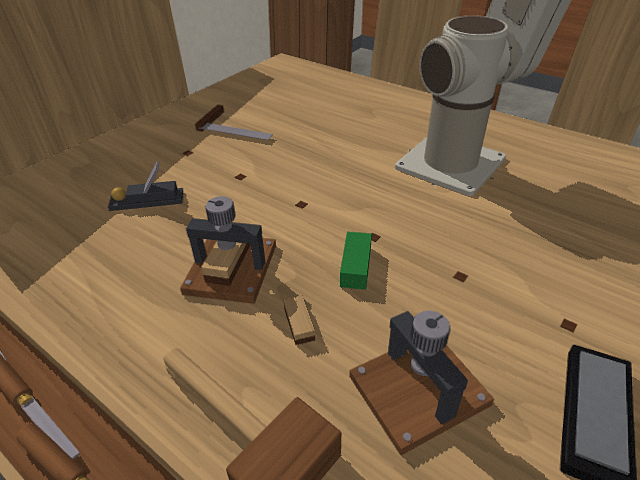

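The top view shows the loaded press's knob at about (432,202), with the block under it, and the empty press's knob at (168,194). In the scene view they are at (220,205) and (431,322). The green block and the small offcut are distractors. I'll measure the loaded knob next.

Run:
```python
from h import *
a=cv2.imread("pics/top0.png")[160:275,360:480]; b=cv2.imread("pics/scene0.png")[185:305,175:285]
a=cv2.resize(a,(400,383),interpolation=cv2.INTER_CUBIC); b=cv2.resize(b,(400,436),interpolation=cv2.INTER_CUBIC)
c=np.zeros((436,800,3),np.uint8); c[:383,:400]=a; c[:,400:]=b; cv2.imwrite("pics/crop.png",c)
s=snapshot("top"); t=snapshot("scene")
for z in(100,150): print(z,onz(s,(432.5,202),z),onz(s,(168.5,194),z))
e1,d1=ray(s,(432.5,202)); e2,d2=ray(t,(220,203))
m=np.linalg.lstsq(np.c_[d1,-d2],e2-e1,rcond=None)[0]; print(e1+m[0]*d1,e2+m[1]*d2)
hsv=cv2.cvtColor(cv2.imread("pics/top0.png"),cv2.COLOR_BGR2HSV)
g=((hsv[...,1]<45)&(hsv[...,2]>85)).astype(np.uint8)
n,l,st,ce=cv2.connectedComponentsWithStats(g)
for i in range(1,n):
    if 300<st[i,4]<1500: print(st[i],ce[i])
```

```text
100 [ 566.90769463 -169.92285825  100.        ] [584.00704984 241.38669518 100.        ]
150 [ 556.7116527  -160.02279326  150.        ] [572.78173092 226.52843138 150.        ]
[ 557.05010815 -160.35142382  148.34026056] [ 555.21312637 -158.22294258  147.54421964]
[355  16  66  10 523] [390.3499044  20.3709369]
[154 179  33  31 691] [169.43994211 194.25904486]
[418 188  30  29 647] [432.38021638 202.02009274]
[ 577  422   63   40 1239] [609.0008071  442.03874092]
```

View pics/crop.png

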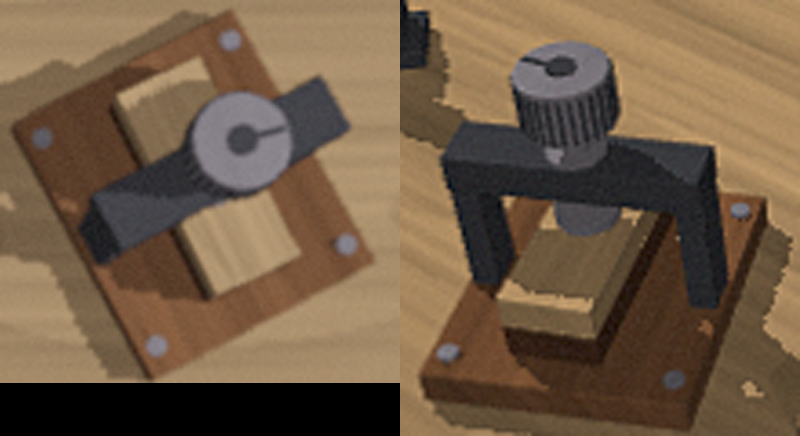

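The crop shows the loaded knob's hub at (432.6,201.7) in the top view and (219.3,203.7) in the scene view. The block lies across under the beam. The two rays meet at z of about 148, and the knob top should be 147–149, so the fit holds. Next I'll work out the travel and check that the block is centred.

Run:
```python
from h import *
s=snapshot("top");t=snapshot("scene")
e1,d1=ray(s,(432.6,201.7)); e2,d2=ray(t,(219.3,203.7))
m=np.linalg.lstsq(np.c_[d1,-d2],e2-e1,rcond=None)[0]; P=(e1+m[0]*d1+e2+m[1]*d2)/2; print("knobtop",P,np.linalg.norm(e1+m[0]*d1-e2-m[1]*d2))
q=[(115,98),(205,58),(300,245),(212,295)]
c=np.array([onz(s,(360+u*.3,160+v*.3),54) for u,v in q]); print(c.round(1),c.mean(0),[np.linalg.norm(c[i]-c[(i+1)%4]).round(1) for i in range(4)])
o=bot.observe(); R=cv2.Rodrigues(np.array(o["ee_rot"]))[0]; print(R.round(3)); print(o["position"],o["joint_positions"])
g=np.array([P[0],P[1],240])-o["position"]; print("tool axes units",(R.T@g)/40)
```

```text
knobtop [ 556.99777978 -159.89119017  146.73530029] 2.408568003279681
[[ 597.9 -117.5   54. ]
 [ 617.7 -162.5   54. ]
 [ 524.  -205.6   54. ]
 [ 500.  -161.8   54. ]] [ 559.8901119  -161.82823328   54.        ] [np.float64(49.2), np.float64(103.1), np.float64(49.9), np.float64(107.5)]
[[-0.911  0.413 -0.   ]
 [ 0.413  0.911 -0.001]
 [ 0.    -0.001 -1.   ]]
[206.43561151 455.20471427 248.00471225] [1.14502244e+00 2.40891313e-01 4.59164163e-03 1.33515382e+00
 2.21041104e-05 1.57076681e+00]
tool axes units [-14.33255237 -10.38500357   0.20662538]
```

Request:
drive_tool --dp '[[-0.796,-0.577,0],[-0.796,-0.577,0],[-0.796,-0.577,0],[-0.796,-0.577,0],[-0.796,-0.577,0]]' --rotation '[[0,0,0],[0,0,0],[0,0,0],[0,0,0],[0,0,0]]' --jaw 1

```text
time: 0.8
position: [304.3, 283.1, 248.4]
ee_rot: [0.663, 3.071, 0.0]
ft_force: [1.6, 0.5, -0.4]
grip_width: 0.999
gripper_force: 0.0
```

Request:
drive_tool --dp '[[-0.796,-0.577,0],[-0.796,-0.577,0],[-0.796,-0.577,0],[-0.796,-0.577,0],[-0.796,-0.577,0]]' --rotation '[[0,0,0],[0,0,0],[0,0,0],[0,0,0],[0,0,0]]'

```text
time: 1.3
position: [401.7, 112.1, 248.5]
ee_rot: [0.664, 3.07, 0.001]
ft_force: [0.4, 0.7, -0.9]
grip_width: 1.001
gripper_force: 0.0
```

Request:
drive_tool --dp '[[-0.796,-0.577,0],[-0.796,-0.577,0],[-0.796,-0.577,0],[-0.796,-0.577,0],[-0.796,-0.577,0]]' --rotation '[[0,0,0],[0,0,0],[0,0,0],[0,0,0],[0,0,0]]'

```text
time: 1.8
position: [499.0, -58.8, 248.3]
ee_rot: [0.664, 3.07, 0.0]
ft_force: [1.2, 0.5, 0.5]
grip_width: 0.999
gripper_force: 0.0
```

Request:
drive_tool --dp '[[-0.796,-0.577,0],[-0.796,-0.577,0],[-0.796,-0.577,0],[0,0,0],[0,0,0]]' --rotation '[[0,0,0],[0,0,0],[0,0,0],[0,0,-1],[0,0,-1]]'

```text
time: 2.3
position: [557.1, -161.2, 247.3]
ee_rot: [-0.415, -3.113, -0.0]
ft_force: [0.1, 0.4, 0.7]
grip_width: 1.001
gripper_force: 0.0
```

Run:
```python
from h import *
o=bot.observe(); print(o["time"],o["position"],o["joint_positions"].round(3))
```

```text
2.3 [ 557.10392517 -161.17588688  247.32563888] [-0.282  0.403  0.231  1.4    0.    -0.017]
```

Request:
drive_tool --dp '[[0,0,0],[0,0,0],[0,0,0],[0,0,0],[0,0,0]]' --rotation '[[0,0,-1],[0,0,-1],[0,0,-1],[0,0,-1],[0,0,-1]]'

```text
time: 2.8
position: [556.8, -159.7, 248.1]
ee_rot: [0.216, -3.134, -0.0]
ft_force: [0.5, 0.5, -0.9]
grip_width: 0.997
gripper_force: 0.0
```

Request:
drive_tool --dp '[[0,0,0],[0,0,0],[0,0,0],[0,0,0],[0,0,0]]' --rotation '[[0,0,-1],[0,0,-1],[0,0,-1],[0,0,-1],[0,0,-1]]'

```text
time: 3.3
position: [556.8, -159.7, 248.1]
ee_rot: [0.834, -3.029, -0.0]
ft_force: [-0.2, -0.2, 0.5]
grip_width: 1.002
gripper_force: 0.0
```

Request:
drive_tool --dp '[[0,0,0],[0,0,0],[0,0,0],[0,0,0],[0,0,0]]' --rotation '[[0,0,-1],[0,0,-1],[0,0,-1],[0,0,-1],[0,0,-1]]'

```text
time: 3.8
position: [556.8, -159.7, 248.1]
ee_rot: [1.419, -2.802, -0.0]
ft_force: [1.0, -0.2, -0.7]
grip_width: 1.0
gripper_force: 0.0
```

Request:
drive_tool --dp '[[0,0,0],[0,0,0],[0,0,0],[0,0,0],[0,0,0]]' --rotation '[[0,0,-1],[0,0,-1],[0,0,-1],[0,0,-1],[0,0,-1]]'

```text
time: 4.3
position: [556.8, -159.7, 248.1]
ee_rot: [1.948, -2.465, -0.001]
ft_force: [0.1, -0.3, -0.3]
grip_width: 1.001
gripper_force: 0.0
```

Request:
drive_tool --dp '[[0,0,0],[0,0,0],[0,0,0],[0,0,0],[0,0,0]]' --rotation '[[0,0,-1],[0,0,-1],[0,0,-1],[0,0,-1],[0,0,-1]]'

```text
time: 4.8
position: [556.8, -159.7, 248.1]
ee_rot: [2.399, -2.029, -0.001]
ft_force: [0.1, 0.0, -0.1]
grip_width: 1.0
gripper_force: 0.0
```

Request:
drive_tool --dp '[[0,0,0],[0,0,0],[0,0,0],[0,0,0],[0,0,0]]' --rotation '[[0,0,-1],[0,0,-1],[0,0,-1],[0,0,-1],[0,0,-1]]'

```text
time: 5.3
position: [556.8, -159.7, 248.1]
ee_rot: [2.754, -1.512, -0.001]
ft_force: [0.0, 0.3, -0.4]
grip_width: 1.001
gripper_force: 0.0
```

Request:
drive_tool --dp '[[0,0,0],[0,0,0],[0,0,0],[0,0,0],[0,0,0]]' --rotation '[[0,0,-1],[0,0,-1],[0,0,-1],[0,0,-1],[0,0,-1]]'

```text
time: 5.8
position: [556.8, -159.7, 248.1]
ee_rot: [2.999, -0.935, -0.001]
ft_force: [1.0, 0.1, -0.3]
grip_width: 0.999
gripper_force: 0.0
```

Run:
```python
from h import *
o=bot.observe(); print(o["time"],o["position"],o["joint_positions"].round(3))
R=cv2.Rodrigues(np.array(o["ee_rot"]))[0]; print(R.round(3)); print(R.T@(np.array([556.8,-160,200])-o["position"])/40)
```

```text
5.8 [ 556.79209271 -159.69635991  248.12321648] [-0.279  0.401  0.229  1.4   -0.    -2.817]
[[ 0.823 -0.568 -0.   ]
 [-0.568 -0.823  0.   ]
 [-0.     0.    -1.   ]]
[0.00490889 0.00596818 1.20307956]
```

Request:
drive_tool --dp '[[0,0,0.7],[0,0,0.7],[0,0,0.7],[0,0,0.5],[0,0,0.2]]' --rotation '[[0,0,-1],[0,0,-1],[0,0,0],[0,0,0],[0,0,0]]'

```text
time: 6.3
position: [555.2, -159.2, 133.7]
ee_rot: [-3.063, 0.697, 0.007]
ft_force: [-0.3, 0.7, 0.2]
grip_width: 0.999
gripper_force: 0.0
```

Request:
drive_tool --dp '[[0,0,0],[0,0,0],[0,0,0],[0,0,0],[0,0,0]]' --rotation '[[0,0,0],[0,0,0],[0,0,0],[0,0,0],[0,0,0]]' --jaw -1

```text
time: 6.8
position: [557.9, -160.1, 138.2]
ee_rot: [3.063, -0.697, 0.006]
ft_force: [-0.7, 1.0, 6.1]
grip_width: 0.501
gripper_force: 60.7
```

Request:
drive_tool --dp '[[0,0,0],[0,0,0],[0,0,0],[0,0,0],[0,0,0]]' --rotation '[[0,0,0],[0,0,0],[0,0,0],[0,0,0],[0,0,0]]'

```text
time: 7.3
position: [557.9, -160.1, 138.2]
ee_rot: [3.063, -0.697, 0.006]
ft_force: [-1.3, -1.0, 6.7]
grip_width: 0.494
gripper_force: 60.7
```

Run:
```python
from h import *
snap("scene","pics/s1.png")
a=cv2.imread("pics/s1.png")[100:320,100:360]; cv2.imwrite("pics/s1c.png",cv2.resize(a,None,fx=2.5,fy=2.5))
o=bot.observe(); print(o["time"],o["position"],o["joint_positions"].round(3),o["ft_force"],o["moment"])
```

```text
7.35 [ 557.92151863 -160.10804547  138.17824809] [-0.279  0.462  0.032  1.137 -0.    -2.974] [-0.71548147 -0.46081127  6.30241027] [-0.0324214   0.15221925  0.00807639]
```

View pics/s1c.png

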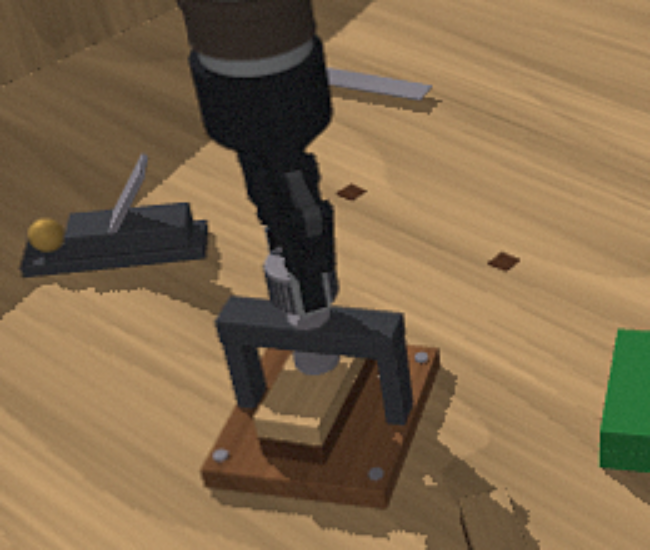

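The fingers hold the knob, opening 42 mm, and they clear the beam. I'll start turning with a little sink in each row.

Request:
drive_tool --dp '[[0,0,0.0025],[0,0,0.0025],[0,0,0.0025],[0,0,0.0025],[0,0,0.0025]]' --rotation '[[0,0,1],[0,0,1],[0,0,1],[0,0,1],[0,0,1]]'

```text
time: 7.85
position: [557.7, -160.5, 137.7]
ee_rot: [2.861, -1.296, 0.005]
ft_force: [-1.8, -1.2, 6.0]
grip_width: 0.494
gripper_force: 61.0
```

Request:
drive_tool --dp '[[0,0,0.0025],[0,0,0.0025],[0,0,0.0025],[0,0,0.0025],[0,0,0.0025]]' --rotation '[[0,0,1],[0,0,1],[0,0,1],[0,0,1],[0,0,1]]'

```text
time: 8.35
position: [557.2, -160.7, 137.1]
ee_rot: [2.546, -1.838, 0.005]
ft_force: [-2.7, -2.0, 7.7]
grip_width: 0.495
gripper_force: 61.2
```

Request:
drive_tool --dp '[[0,0,0.0025],[0,0,0.0025],[0,0,0.0025],[0,0,0.0025],[0,0,0.0025]]' --rotation '[[0,0,1],[0,0,1],[0,0,1],[0,0,1],[0,0,1]]'

```text
time: 8.85
position: [556.8, -160.7, 136.7]
ee_rot: [2.13, -2.308, 0.004]
ft_force: [-3.2, -1.5, 8.3]
grip_width: 0.499
gripper_force: 61.3
```

Run:
```python
from h import *
o=bot.observe(); print(o["time"],o["position"],o["joint_positions"].round(3),o["ft_force"],o["moment"])
```

```text
8.85 [ 556.79751936 -160.73515006  136.65777368] [-0.28   0.463  0.029  1.135 -0.002 -1.771] [-3.22006032 -1.4650506   8.28057141] [-0.41379452  0.84536705  0.19761042]
```

Request:
drive_tool --dp '[[0,0,0.0025],[0,0,0.0025],[0,0,0.0025],[0,0,0.0025],[0,0,0.0025]]' --rotation '[[0,0,1],[0,0,1],[0,0,1],[0,0,1],[0,0,1]]'

```text
time: 9.35
position: [556.4, -160.6, 136.1]
ee_rot: [1.629, -2.685, 0.003]
ft_force: [-4.1, -1.3, 8.1]
grip_width: 0.493
gripper_force: 61.3
```

Request:
drive_tool --dp '[[0,0,0.0025],[0,0,0.0025],[0,0,0.0025],[0,0,0.0025],[0,0,0.0025]]' --rotation '[[0,0,1],[0,0,1],[0,0,1],[0,0,1],[0,0,1]]'

```text
time: 9.85
position: [556.1, -160.3, 135.6]
ee_rot: [1.064, -2.955, 0.002]
ft_force: [-5.8, -0.6, 9.6]
grip_width: 0.5
gripper_force: 61.2
```

Request:
drive_tool --dp '[[0,0,0.0025],[0,0,0.0025],[0,0,0.0025],[0,0,0.0025],[0,0,0.0025]]' --rotation '[[0,0,1],[0,0,1],[0,0,1],[0,0,1],[0,0,1]]'

```text
time: 10.35
position: [556.0, -160.0, 135.1]
ee_rot: [0.455, -3.108, 0.002]
ft_force: [-4.8, 0.2, 9.3]
grip_width: 0.498
gripper_force: 61.1
```

Request:
drive_tool --dp '[[0,0,0.0025],[0,0,0.0025],[0,0,0.0025],[0,0,0.0025],[0,0,0.0025]]' --rotation '[[0,0,1],[0,0,1],[0,0,1],[0,0,1],[0,0,1]]'

```text
time: 10.85
position: [555.9, -159.7, 134.5]
ee_rot: [-0.171, -3.136, 0.001]
ft_force: [-4.8, 0.1, 8.9]
grip_width: 0.497
gripper_force: 61.3
```

Request:
drive_tool --dp '[[0,0,0.0025],[0,0,0.0025],[0,0,0.0025],[0,0,0.0025],[0,0,0.0025]]' --rotation '[[0,0,1],[0,0,1],[0,0,1],[0,0,1],[0,0,1]]'

```text
time: 11.35
position: [556.0, -159.4, 134.1]
ee_rot: [-0.79, -3.04, 0.0]
ft_force: [-5.0, 1.1, 9.2]
grip_width: 0.496
gripper_force: 61.5
```

Request:
drive_tool --dp '[[0,0,0.0025],[0,0,0.0025],[0,0,0.0025],[0,0,0.0025],[0,0,0.0025]]' --rotation '[[0,0,1],[0,0,1],[0,0,1],[0,0,1],[0,0,1]]'

```text
time: 11.85
position: [556.2, -159.1, 133.5]
ee_rot: [-1.378, -2.823, -0.001]
ft_force: [-4.4, 2.3, 9.9]
grip_width: 0.496
gripper_force: 61.4
```

Run:
```python
from h import *
o=bot.observe(); print(o["time"],o["position"],o["joint_positions"].round(3),o["ft_force"],o["moment"])
```

```text
11.85 [ 556.17068416 -159.09625725  133.53645813] [-2.79e-01  4.65e-01  2.40e-02  1.13e+00  1.00e-03  6.29e-01] [-4.36419489  2.26563161  9.94447227] [0.46144451 1.13182092 0.22001597]
```

Request:
drive_tool --dp '[[0,0,0.0025],[0,0,0.0025],[0,0,0.0025],[0,0,0.0025],[0,0,0.0025]]' --rotation '[[0,0,1],[0,0,1],[0,0,1],[0,0,1],[0,0,1]]'

```text
time: 12.35
position: [556.4, -158.8, 133.0]
ee_rot: [-1.911, -2.493, -0.002]
ft_force: [-4.3, 2.6, 9.7]
grip_width: 0.496
gripper_force: 61.4
```

Request:
drive_tool --dp '[[0,0,0.0025],[0,0,0.0025],[0,0,0.0025],[0,0,0.0025],[0,0,0.0025]]' --rotation '[[0,0,1],[0,0,1],[0,0,1],[0,0,1],[0,0,1]]'

```text
time: 12.85
position: [556.8, -158.7, 132.5]
ee_rot: [-2.368, -2.064, -0.003]
ft_force: [-3.2, 2.5, 7.7]
grip_width: 0.497
gripper_force: 61.3
```

Request:
drive_tool --dp '[[0,0,0.0025],[0,0,0.0025],[0,0,0.0025],[0,0,0.0025],[0,0,0.0025]]' --rotation '[[0,0,1],[0,0,1],[0,0,1],[0,0,1],[0,0,1]]'

```text
time: 13.35
position: [557.2, -158.7, 132.1]
ee_rot: [-2.731, -1.552, -0.004]
ft_force: [-1.9, 3.4, 8.8]
grip_width: 0.498
gripper_force: 61.2
```

Run:
```python
from h import *
o=bot.observe(); print(o["time"],o["position"],o["joint_positions"].round(3),o["ft_force"],o["moment"])
```

```text
13.35 [ 557.23264057 -158.7164909   132.05281302] [-0.278  0.467  0.022  1.125  0.002  1.829] [-1.87183689  3.40748116  8.84265958] [0.71684812 0.64933013 0.17381154]
```

Request:
drive_tool --dp '[[0,0,0.0025],[0,0,0.0025],[0,0,0.0025],[0,0,0.0025],[0,0,0.0025]]' --rotation '[[0,0,1],[0,0,1],[0,0,1],[0,0,1],[0,0,1]]'

```text
time: 13.85
position: [557.7, -159.0, 131.6]
ee_rot: [-2.985, -0.979, -0.005]
ft_force: [-0.5, 1.8, 7.0]
grip_width: 0.493
gripper_force: 61.1
```

Run:
```python
from h import *
o=bot.observe(); print(o["time"],o["position"],o["joint_positions"].round(3),o["ft_force"],o["moment"])
```

```text
13.85 [ 557.65326216 -158.95200028  131.55663327] [-2.790e-01  4.680e-01  2.200e-02  1.123e+00  2.000e-03  2.229e+00] [-0.50140971  1.78807595  6.98368483] [0.60156489 0.37022792 0.2426348 ]
```

Request:
drive_tool --dp '[[0,0,0.0025],[0,0,0.0025],[0,0,0.0025],[0,0,0.0025],[0,0,0.0025]]' --rotation '[[0,0,1],[0,0,1],[0,0,1],[0,0,1],[0,0,1]]'

```text
time: 14.35
position: [557.9, -159.3, 131.4]
ee_rot: [3.12, 0.366, 0.006]
ft_force: [-1.8, 1.0, 8.7]
grip_width: 0.491
gripper_force: 61.2
```

Run:
```python
from h import *
o=bot.observe(); print(o["time"],o["position"],o["joint_positions"].round(3),o["ft_force"],o["moment"])
```

```text
14.35 [ 557.94967877 -159.33908416  131.42468227] [-2.790e-01  4.680e-01  2.200e-02  1.121e+00  1.000e-03  2.629e+00] [-1.77983595  0.95913196  8.68414332] [0.44812071 0.33089947 0.24539846]
```

Request:
drive_tool --dp '[[0,0,0.0025],[0,0,0.0025],[0,0,0.0025],[0,0,0.0025]]' --rotation '[[0,0,1],[0,0,1],[0,0,1],[0,0,1]]'

```text
time: 14.75
position: [559.2, -159.9, 131.4]
ee_rot: [3.138, -0.131, 0.01]
ft_force: [2.0, -1.2, 4.1]
grip_width: 0.495
gripper_force: 61.1
```

Run:
```python
from h import *
o=bot.observe(); print(o["time"],o["position"],o["joint_positions"].round(3),o["ft_force"],o["moment"])
```

```text
14.75 [ 559.23988428 -159.92702751  131.35625372] [-0.279  0.468  0.022  1.118  0.     2.946] [ 1.99212824 -1.20192777  4.05025085] [-0.23553114 -0.64911775  1.64508892]
```

Request:
drive_tool --dp '[[0,0,0],[0,0,0],[0,0,0],[0,0,0],[0,0,0]]' --rotation '[[0,0,0],[0,0,0],[0,0,0],[0,0,0],[0,0,0]]' --jaw 1

```text
time: 15.25
position: [556.5, -159.7, 128.5]
ee_rot: [-3.139, 0.132, 0.001]
ft_force: [-0.4, 0.6, -0.4]
grip_width: 1.002
gripper_force: 0.0
```

Run:
```python
from h import *
o=bot.observe(); print(o["time"],o["position"],o["joint_positions"].round(3),o["ft_force"],o["moment"],o["grip_width"])
s=snap("scene","pics/s2.png")
cv2.imwrite("pics/s2c.png",cv2.resize(cv2.imread("pics/s2.png")[160:310,160:300],None,fx=3.5,fy=3.5,interpolation=cv2.INTER_CUBIC))
```

```text
15.25 [ 556.54560344 -159.6976286   128.52607262] [-0.279  0.471  0.019  1.119  0.     2.946] [-0.37102629  0.62276512 -0.36189144] [-0.05343086 -0.04098964  0.01332355] 1.0020462820131746
```

View pics/s2c.png

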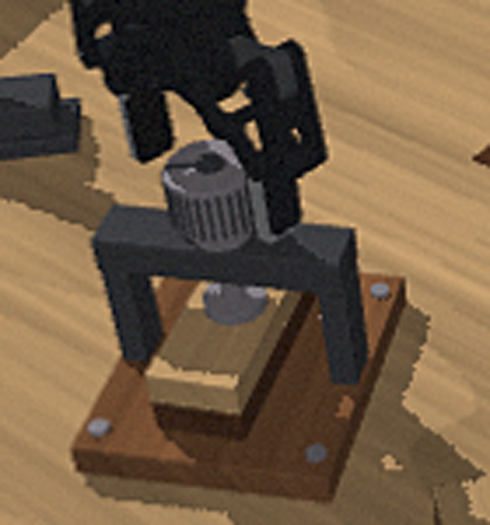

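The picture shows the knob lowered close to the beam and the pad on the block. The torque rose to 1.65 N m, so contact has begun. I'll regrip and tighten.

Request:
drive_tool --dp '[[0,0,0],[0,0,0],[0,0,0],[0,0,0],[0,0,0]]' --rotation '[[0,0,-1],[0,0,-1],[0,0,-1],[0,0,-1],[0,0,-1]]'

```text
time: 15.8
position: [556.7, -159.8, 128.8]
ee_rot: [-3.102, -0.499, 0.001]
ft_force: [0.3, -0.1, -0.6]
grip_width: 1.0
gripper_force: 0.0
```

Request:
drive_tool --dp '[[0,0,0],[0,0,0],[0,0,0],[0,0,0],[0,0,0]]' --rotation '[[0,0,-1],[0,0,-1],[0,0,-1],[0,0,-1],[0,0,-1]]'

```text
time: 16.3
position: [556.8, -159.7, 128.8]
ee_rot: [-2.94, -1.105, 0.0]
ft_force: [-0.4, -0.3, 0.2]
grip_width: 1.0
gripper_force: 0.0
```

Request:
drive_tool --dp '[[0,0,0],[0,0,0],[0,0,0],[0,0,0],[0,0,0]]' --rotation '[[0,0,-1],[0,0,-1],[0,0,-1],[0,0,0],[0,0,0]]'

```text
time: 16.8
position: [556.8, -159.7, 128.8]
ee_rot: [-2.791, -1.443, 0.0]
ft_force: [1.0, 0.1, 0.5]
grip_width: 0.998
gripper_force: 0.0
```

Request:
drive_tool --dp '[[0,0,0],[0,0,0],[0,0,0],[0,0,0],[0,0,0]]' --rotation '[[0,0,0],[0,0,0],[0,0,0],[0,0,0],[0,0,0]]' --jaw -1

```text
time: 17.3
position: [556.8, -159.7, 129.2]
ee_rot: [-2.79, -1.445, -0.0]
ft_force: [-2.3, 0.2, 1.7]
grip_width: 0.496
gripper_force: 61.0
```

Request:
drive_tool --dp '[[0,0,0.002],[0,0,0.002],[0,0,0.002]]' --rotation '[[0,0,1],[0,0,1],[0,0,1]]'

```text
time: 17.6
position: [558.4, -158.3, 129.2]
ee_rot: [-2.941, -1.103, -0.006]
ft_force: [-0.8, 1.2, 4.8]
grip_width: 0.497
gripper_force: 61.4
```

Run:
```python
from h import *
o=bot.observe(); print(o["time"],o["position"],o["joint_positions"].round(3),o["ft_force"],o["moment"],o["grip_width"])
```

```text
17.6 [ 558.3741763  -158.34056991  129.20438046] [-0.278  0.47   0.02   1.117  0.003  2.146] [-0.75168547  1.1751733   4.77300422] [0.2691051  0.06843133 1.39201108] 0.4973126419709375
```

Request:
drive_tool --dp '[[0,0,0],[0,0,0],[0,0,0]]' --rotation '[[0,0,1],[0,0,1],[0,0,1]]'

```text
time: 17.9
position: [557.5, -159.3, 129.1]
ee_rot: [3.053, 0.741, 0.002]
ft_force: [-4.2, 0.3, 3.3]
grip_width: 0.501
gripper_force: 61.4
```

Run:
```python
from h import *
o=bot.observe(); print(o["time"],o["position"],o["joint_positions"].round(3),o["ft_force"],o["moment"],o["grip_width"])
```

```text
17.9 [ 557.52024192 -159.28689454  129.14541377] [-0.278  0.47   0.019  1.119  0.     2.387] [-4.17349501  0.28179921  3.30381236] [-0.2640127   0.85646478  1.02189768] 0.5010775444919647
```

Request:
drive_tool --dp '[[0,0,0],[0,0,0],[0,0,0],[0,0,0],[0,0,0]]' --rotation '[[0,0,1],[0,0,1],[0,0,1],[0,0,1],[0,0,1]]'

```text
time: 18.4
position: [557.5, -159.6, 129.2]
ee_rot: [3.139, 0.12, 0.002]
ft_force: [4.1, -0.1, -1.5]
grip_width: 0.503
gripper_force: 61.0
```

Run:
```python
from h import *
o=bot.observe(); print(o["time"],o["joint_positions"].round(3),o["ft_force"],o["moment"],o["grip_width"])
```

```text
18.4 [-0.279  0.47   0.019  1.118 -0.     2.786] [ 4.07945659 -0.05057229 -1.46621998] [-0.05060761 -0.67869715  1.38233255] 0.5027011603362207
```

Request:
drive_tool --dp '[[0,0,0],[0,0,0],[0,0,0],[0,0,0],[0,0,0]]' --rotation '[[0,0,0],[0,0,0],[0,0,0],[0,0,0],[0,0,0]]' --jaw 1

```text
time: 18.9
position: [556.8, -159.8, 128.6]
ee_rot: [-3.139, -0.119, 0.0]
ft_force: [0.0, -0.5, 0.5]
grip_width: 1.003
gripper_force: 0.0
```

Request:
drive_tool --dp '[[0,0,-0.6],[0,0,-0.9],[0,0,-0.9],[0,0,-0.9],[0,0,-0.9]]' --rotation '[[0,0,0],[0,0,0],[0,0,0],[0,0,0],[0,0,0]]'

```text
time: 19.4
position: [556.6, -159.7, 298.2]
ee_rot: [3.139, 0.119, 0.0]
ft_force: [0.7, -0.8, -0.1]
grip_width: 1.001
gripper_force: 0.0
```

Run:
```python
from h import *
s=snap("scene","pics/s3.png")
f=lambda n:cv2.resize(cv2.imread(n)[185:305,170:285],(400,417),interpolation=cv2.INTER_CUBIC)
cv2.imwrite("pics/s3c.png",np.hstack([f("pics/s2.png"),f("pics/s3.png")]))
```

```text
(no output)
```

View pics/s3c.png

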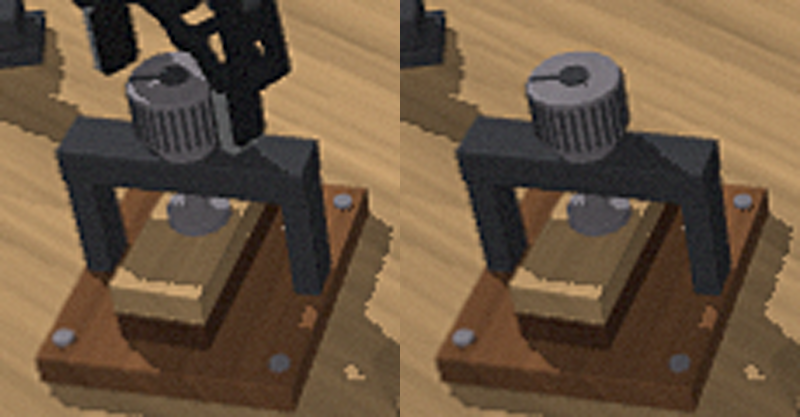

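The mark looks unmoved between the two pictures, pointing left from the hub at (573,75) to (530,77). The second grip therefore slipped at about 1.4 N m, which means either the hard stop or a stiff squeeze. I'll measure the mark's yaw in the pictures to get the total turn.

Run:
```python
from h import *
T=snapshot("top");S=snapshot("scene")
cv2.imwrite("pics/t3.png",cv2.cvtColor(T["image"],cv2.COLOR_RGB2BGR))
C=np.array([556.9,-159.9])
def yaw(s,f,z):
    # dark pixels in the annulus 9..18 mm of the top face, by casting rays on its plane
    im=cv2.cvtColor(cv2.imread(f),cv2.COLOR_BGR2GRAY)
    h=proj(s,[C[0],C[1],z]); u0,v0=h.round().astype(int)
    px=[(u,v) for v in range(v0-22,v0+23) for u in range(u0-22,u0+23)]
    P=np.array([onz(s,p,z)[:2] for p in px]); g=np.array([float(im[v,u]) for u,v in px])
    r=np.linalg.norm(P-C,axis=1); hub=(r<9); w=np.where(hub,np.clip(np.median(g[r<18])-15-g,0,None),0); c=(P*w[:,None]).sum(0)/w.sum()
    d=P-c; r=np.linalg.norm(d,axis=1); k=(r>8.5)&(r<17); w=np.where(k,np.clip(np.median(g[k])-15-g,0,None),0)
    m=(d/r[:,None]*w[:,None]).sum(0)/w.sum()
    return f,c.round(1),np.arctan2(m[1],m[0]).round(3),np.linalg.norm(m).round(2)
for a in((T,"pics/top0.png",148),(S,"pics/scene0.png",148),(S,"pics/s2.png",140.5),(S,"pics/s3.png",140.5)): print(*yaw(*a))
# by hand from the crops
def hand(z,h,t): a=onz(S,h,z)[:2];b=onz(S,t,z)[:2]; d=b-a; return np.arctan2(d[1],d[0]),np.linalg.norm(d)
print(hand(148,(175+161*.275,185+68*.275),(175+124*.275,185+60*.275)),hand(140.5,(170+173*.2875,185+75*.2875),(170+130*.2875,185+77*.2875)))
```

```text
pics/top0.png [ 557.9 -160.2] -1.305 1.0
pics/scene0.png [ 557.1 -159.6] -1.325 0.98
pics/s2.png [ 556.2 -160.2] 2.899 0.51
pics/s3.png [ 556.6 -160.2] -0.769 0.87
(np.float64(-1.2662362725298248), np.float64(18.61297980339464)) (np.float64(-0.8619737351313226), np.float64(19.923854156701587))
```

The mark turned by about 5.75 rad in total. The mark's starting yaw against the block and base axis suggests a start of about 1.78, which puts the screw near 7.5, at the stop. To be sure, I'll back off a little and retighten in small steps while watching the torque.

Request:
drive_tool --dp '[[0,0,0.9],[0,0,0.9],[0,0,0.9],[0,0,0.9],[0,0,0.6]]' --rotation '[[0,0,0],[0,0,0],[0,0,0],[0,0,0],[0,0,0]]'

```text
time: 20.05
position: [554.1, -158.9, 124.1]
ee_rot: [-3.137, -0.119, 0.01]
ft_force: [0.6, -0.3, -1.0]
grip_width: 0.999
gripper_force: 0.0
```

Request:
drive_tool --dp '[[0,0,0],[0,0,0],[0,0,0],[0,0,0],[0,0,0]]' --rotation '[[0,0,0],[0,0,0],[0,0,0],[0,0,0],[0,0,0]]' --jaw -1

```text
time: 20.55
position: [557.8, -159.7, 130.4]
ee_rot: [3.139, 0.119, 0.005]
ft_force: [-0.5, 1.6, 3.4]
grip_width: 0.497
gripper_force: 61.7
```

Request:
drive_tool --dp '[[0,0,-0.0025],[0,0,-0.0025],[0,0,-0.0025],[0,0,-0.0025],[0,0,-0.0025]]' --rotation '[[0,0,-1],[0,0,-1],[0,0,-1],[0,0,-1],[0,0,-1]]'

```text
time: 21.05
position: [557.7, -159.3, 130.5]
ee_rot: [3.052, 0.745, 0.004]
ft_force: [0.5, 2.3, 1.6]
grip_width: 0.497
gripper_force: 62.0
```

Request:
drive_tool --dp '[[0,0,-0.0025],[0,0,-0.0025],[0,0,-0.0025],[0,0,-0.0025],[0,0,-0.0025]]' --rotation '[[0,0,-1],[0,0,-1],[0,0,-1],[0,0,-1],[0,0,-1]]'

```text
time: 21.55
position: [557.4, -159.1, 130.9]
ee_rot: [-2.843, -1.337, -0.004]
ft_force: [-0.1, 2.6, 2.4]
grip_width: 0.498
gripper_force: 61.9
```

```bash
cat > o.py <<'E'
from workcell import bot
o=bot.observe(); print(o["time"],o["position"].round(2),o["joint_positions"][5].round(3),o["ft_force"].round(1),o["moment"].round(3),o["effort"][5].round(3))
E
python3 o.py
```

```text
21.55 [ 557.43 -159.09  130.87] 1.984 [-0.1  2.6  2.4] [ 0.624  0.173 -0.182] 0.434
```

Request:
drive_tool --dp '[[0,0,0.0025],[0,0,0.0025]]' --rotation '[[0,0,1],[0,0,1]]'

```text
time: 21.75
position: [557.5, -159.2, 130.7]
ee_rot: [2.944, 1.097, 0.004]
ft_force: [-0.3, 2.1, 1.9]
grip_width: 0.498
gripper_force: 62.0
```

```bash
python3 o.py
```

```text
21.75 [ 557.54 -159.16  130.69] 2.149 [-0.3  2.1  1.9] [0.518 0.08  0.174] -0.473
```

Request:
drive_tool --dp '[[0,0,0.0025],[0,0,0.0025]]' --rotation '[[0,0,1],[0,0,1]]'

```text
time: 21.95
position: [557.7, -159.3, 130.5]
ee_rot: [3.022, 0.859, 0.004]
ft_force: [-0.4, 2.2, 2.6]
grip_width: 0.497
gripper_force: 62.0
```

```bash
python3 o.py
```

```text
21.95 [ 557.66 -159.27  130.54] 2.309 [-0.4  2.2  2.6] [0.359 0.07  0.21 ] -0.436
```

Request:
drive_tool --dp '[[0,0,0.0025]]' --rotation '[[0,0,1]]'

```text
time: 22.05
position: [557.7, -159.3, 130.5]
ee_rot: [3.054, 0.737, 0.004]
ft_force: [-0.4, 1.6, 3.0]
grip_width: 0.497
gripper_force: 62.0
```

```bash
python3 o.py
```

```text
22.05 [ 557.7  -159.34  130.49] 2.389 [-0.4  1.6  3. ] [0.389 0.109 0.23 ] -0.418
```

Request:
drive_tool --dp '[[0,0,0.0025]]' --rotation '[[0,0,1]]'

```text
time: 22.15
position: [557.7, -159.4, 130.5]
ee_rot: [3.081, 0.614, 0.004]
ft_force: [-2.1, 1.8, 3.1]
grip_width: 0.503
gripper_force: 62.0
```

```bash
python3 o.py
```

```text
22.15 [ 557.72 -159.37  130.49] 2.469 [-2.1  1.8  3.1] [0.333 0.133 0.253] -0.399
```

Request:
drive_tool --dp '[[0,0,0.0025]]' --rotation '[[0,0,1]]'

```text
time: 22.25
position: [557.8, -159.5, 130.5]
ee_rot: [3.103, 0.491, 0.004]
ft_force: [-0.1, 1.2, 3.6]
grip_width: 0.496
gripper_force: 62.0
```

```bash
python3 o.py
```

```text
22.25 [ 557.76 -159.46  130.47] 2.549 [-0.1  1.2  3.6] [0.318 0.064 0.336] -0.382
```

Request:
drive_tool --dp '[[0,0,0.0025]]' --rotation '[[0,0,1]]'

```text
time: 22.35
position: [557.8, -159.5, 130.5]
ee_rot: [3.12, 0.366, 0.004]
ft_force: [-0.5, 1.3, 3.0]
grip_width: 0.501
gripper_force: 62.1
```

```bash
python3 o.py
```

```text
22.35 [ 557.8  -159.54  130.46] 2.629 [-0.5  1.3  3. ] [0.319 0.177 0.287] -0.364
```

Request:
drive_tool --dp '[[0,0,0.0025]]' --rotation '[[0,0,1]]'

```text
time: 22.45
position: [557.8, -159.6, 130.4]
ee_rot: [3.132, 0.241, 0.005]
ft_force: [-0.7, 1.4, 2.9]
grip_width: 0.499
gripper_force: 62.1
```

```bash
python3 o.py
```

```text
22.45 [ 557.81 -159.62  130.45] 2.709 [-0.7  1.4  2.9] [0.267 0.203 0.311] -0.346
```

Request:
drive_tool --dp '[[0,0,0.0025]]' --rotation '[[0,0,1]]'

```text
time: 22.55
position: [557.8, -159.7, 130.4]
ee_rot: [3.139, 0.116, 0.005]
ft_force: [-1.3, 1.2, 5.2]
grip_width: 0.497
gripper_force: 62.1
```

```bash
python3 o.py
```

```text
22.55 [ 557.83 -159.71  130.44] 2.789 [-1.3  1.2  5.2] [0.173 0.233 0.348] -0.328
```

Request:
drive_tool --dp '[[0,0,0]]' --rotation '[[0,0,1]]'

```text
time: 22.65
position: [557.9, -159.8, 130.5]
ee_rot: [3.141, -0.007, 0.005]
ft_force: [-0.7, 0.4, 3.7]
grip_width: 0.497
gripper_force: 62.2
```

```bash
python3 o.py
```

```text
22.65 [ 557.85 -159.76  130.46] 2.867 [-0.7  0.4  3.7] [0.116 0.173 0.741] -0.249
```

Request:
drive_tool --dp '[[0,0,0]]' --rotation '[[0,0,1]]'

```text
time: 22.75
position: [558.8, -159.9, 130.5]
ee_rot: [3.138, -0.131, 0.008]
ft_force: [2.2, -0.7, 1.1]
grip_width: 0.495
gripper_force: 61.9
```

```bash
python3 o.py
```

```text
22.75 [ 558.83 -159.87  130.47] 2.946 [ 2.2 -0.7  1.1] [-0.085 -0.942  1.434] 0.84
```

This shows two stages. The sink stalls from about j6 = 2.35 as the pad meets the block, with a gentle torque rise over the next 0.5 rad. Then the torque jumps at 2.87, which is the hard stop at 7.6. I'll release, rise and check.

Request:
drive_tool --dp '[[0,0,0],[0,0,0],[0,0,0],[0,0,0],[0,0,0]]' --rotation '[[0,0,0],[0,0,0],[0,0,0],[0,0,0],[0,0,0]]' --jaw 1

```text
time: 23.25
position: [556.7, -159.8, 128.5]
ee_rot: [-3.139, 0.132, 0.001]
ft_force: [0.3, -0.2, -1.0]
grip_width: 0.999
gripper_force: 0.0
```

Request:
drive_tool --dp '[[0,0,-0.6],[0,0,-0.9],[0,0,-0.9],[0,0,-0.9],[0,0,-0.5]]' --rotation '[[0,0,0],[0,0,0],[0,0,0],[0,0,0],[0,0,0]]'

```text
time: 23.75
position: [557.7, -160.0, 284.3]
ee_rot: [3.138, -0.132, 0.007]
ft_force: [0.2, -0.2, -0.1]
grip_width: 1.001
gripper_force: 0.0
```

Run:
```python
from h import *
snap("scene","pics/s4.png")
f=lambda n:cv2.resize(cv2.imread(n)[185:305,170:285],(400,417),interpolation=cv2.INTER_CUBIC)
cv2.imwrite("pics/s4c.png",np.hstack([f("pics/s3.png"),f("pics/s4.png")]))
```

```text
(no output)
```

View pics/s4c.png

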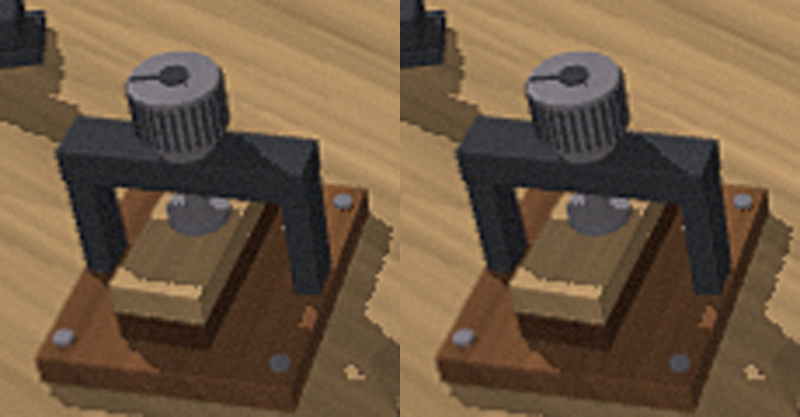

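The mark is back at the same stop position, pointing left at (530,77), and the block lies unmoved under the pad. I'm handing the job in.

```bash
python3 -c "
from workcell import bot
print(bot.job_done())"
```

```text
the job is handed in; nothing more can be done
None
```

I screwed the loaded press's knob down to its hard stop (7.6 rad, shown by the torque jump on retightening), so the pad clamps the block, which lies in place; I never touched the empty press, and handed in at about 24 s, with no verdict returned.

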